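Three vials on the spring slide, held at the mark

ROBOT

A 6-joint arm with a two-finger parallel gripper is mounted at the origin on a cart in front of the work surface, level with it; the furniture and walls round the work are solid. World frame = base frame: x ahead of the robot, y to its left, z up, the work surface at z = 0. Lengths are in m, angles in rad, forces in N, time in s.
With the tool pointing down it reaches from about 0.35 to 0.775 m from the base axis. Payload 5.5 kg.
Tool frame: the origin (TCP) lies at the very end of the fingers, on their centre line; the grasp point (between the pads) lies 19 mm behind it; z points along the fingers, y is the line along which they close (so a half turn about z gives the same grasp; the last joint's range is limited). The gripper opens to 85 mm and grips with 20 to 120 N. Pads are 22 mm wide; open, the fingers measure 114 mm over their backs; the gripper's body (76 mm by 85 mm) begins 54 mm behind the grasp point. The pads swing forward as they close: fully open they stand 13 mm farther back than shut.
Start: joints at [-1.365, 0.313, 0.046, 1.304, 0, 1.431], TCP at [0.195, -0.541, 0.231] pointing down, gripper open.
Joint ranges: [-2.76, 2.76], [-0.86, 1.69], [-1.03, 1.26], [-2.2, 2.34], [-1.47, 1.5], [-3.14, 3.14]. Speed limits (rad/s): [2.57, 2.57, 3.14, 3.14, 3.14, 3.14].

INTERFACE

Orientations are given as a unit quaternion [w, x, y, z].
In Python, from workcell import env, cams, ticket, spotter gives the robot as it stands.
- The arm moves only by the tool jog_arm, never from a script. Its argument "increments" is a list that holds one entry, the list of rows, each a list of 7 numbers: the shift along the tool's x, y, z in units of 0.25 m (1.0 is 0.25 m), then the turn, a rotation vector about the tool's x, y, z in units of 180 degrees (1.0 is 180 degrees), then the closure in counts, from 0 (fully open) to 255 (shut). A call has 1 to 20 rows; each row shifts and turns the commanded pose from where the row before left it, along the tool's axes as they then stand; what a row does not reach is not made up. A row lasts 1/10 s, in which the tool goes at most 50 mm and 8.59 degrees, less where a joint would pass 70% of its speed; a pose out of reach is approached as far as the arm can. A call with a number of a shift or a turn outside -1 to 1 is refused whole. A call with a gripper value outside its range is refused whole. The fingers move at their own pace and stop on an object; "force" is the grip in N (left out, the last holds). Time passes only in rows, so rows that do not move let the fingers close. It gives the time, the measured TCP pose, the force, the opening and the grip force at its end, in the units of the state.
- env.get_state(): the state, without advancing time (a new reading comes with each control period).
- cams.read_camera(name): name is "side" or "top" or "wrist"; returns a dict with "pixels" (400x640x3 uint8, red, green, blue), "fx", "fy", "cx", "cy" (pixels), "xyz" and "attitude" of the camera in the world; the wrist camera has in their place "mount" (4x4, takes a point from camera to tool coordinates, whose origin is the TCP and whose axes are the flange's). Camera axes: x right, y down, z forward; pixel columns grow to the right and rows downward; lengths in m; the calibration is good to about 2 mm. A picture is of the moment at which its call begins: read the wrist's pose just before it. There is no depth.
- ticket.hand_in(): hands the job in; it is judged then, once.
Trained networks look in the newest picture that a camera, given by its name, has taken for a name from the list of things; names that differ only in an ending like _2 or _b are one class to them, and where a whole thing is asked for, a point or a joint stands for the part that bears it (a point fixed in the world has none). Each returns a list of dicts, best first, with "conf" (0 to 1); they miss things now and then, are a little off and sometimes report something else, mostly with a low value. They report only what shows in the picture. A call takes as long as a camera call. They do not tell look-alikes from the thing itself.
- spotter.find_in(target, camera): "uv" ([column, row] in pixels, amid what is visible of it).
- spotter.cut_out(target, camera): "region" (400x640 bool, what is visible of it) and "uv" ([column, row] in pixels, amid what is visible of it).
- spotter.landmark_of(target, camera): "uv" ([column, row] in pixels: a listed point, or the origin of a listed thing).
The state is a dict: "clock": time; "joint_pos": joint angles; "qvel": joint speeds; "tau": joint torques, N m; "tcp_pos": TCP position; "orientation": TCP orientation; "wrist_force": force on the tool from outside, world axes, zero at the start; "ft_torque": the same for the moment, N m; "finger_gap": finger opening in m; "grip_force": force on a finger pad.
Only numpy, scipy, OpenCV 4.12 (cv2) and the standard library are available. Lean on these libraries where they do the work, as an engineer would, in place of code of your own. Each camera call takes 0.05 s, during which the arm holds its last target. There are 200 camera calls.

TASK

Make up a batch of exactly three blue-capped vials on the white spring-return slide: one already stands in it, so stand two more blue-capped vials upright in free holes while the slide is home, and leave the remaining blue-capped vial, the white-capped vial, the timer and the tin where they stand. Then pull the slide out by its black knob until its black pointer lines up with the red line on the yellow clip, and finish still holding the knob there: the spring pulls the slide back if it is let go.

Things in the scene. Friction and masses are not known exactly. Their poses are not given: they have to be found in the camera images.
- station: Fixed grey slide station, 217 mm long (x), 108 mm wide (y), with two aluminium rails whose tops are 22 mm above the worktop and a blue spring housing 38 mm high at its rear (+x, from x = 88 to 122 mm). Origin: on the worktop, under the centre of the row of four holes when the slide is home. Its -x axis is the direction in which the slide is pulled out, which points roughly to the robot's right (yaw 1.27 to 1.87); its +y side, with pointer and mark, looks to the robot.
- slide (a joint): Pull-out of the white slide in m: 0 home, grows as the slide is pulled along the station's -x, end stop at 0.115. A spring draws it home: about 4 N at home, 40 N/m more as it comes out (6 to 7.5 N at the mark), plus 0.3 N of friction. The slide is a plate 62 mm wide, its top face 26 mm above the worktop, with a row of four holes 38 mm apart, the knob at the front (-x) and the pointer near the rear. It moves level; about 0.25 kg.
- handle (a point): Centre of the top of the black upright knob at the front of the slide; it moves with the slide. The knob is a round post 18 mm in diameter, standing 47 mm above the slide's top face (its top is 73 mm above the worktop). 55 mm in front of hole 0.
- hole0 (a point): Mouth centre of hole 0 of the slide (nearest the knob), on the slide's top face. Hole diameter 28 mm, depth 10 mm, flat black bottom. Moves with the slide. Axes as of the station.
- hole1 (a point): Mouth centre of hole 1 of the slide, on the slide's top face. Hole diameter 28 mm, depth 10 mm, flat black bottom. Moves with the slide. Axes as of the station.
- hole2 (a point): Mouth centre of hole 2 of the slide, on the slide's top face. Hole diameter 28 mm, depth 10 mm, flat black bottom. Moves with the slide. Axes as of the station.
- hole3 (a point): Mouth centre of hole 3 of the slide (farthest from the knob, nearest the blue housing; 31 mm from its face), on the slide's top face. Hole diameter 28 mm, depth 10 mm, flat black bottom. Moves with the slide. Axes as of the station.
- pointer (a point): Tip of the black pointer, a 3 mm wide bar on the slide's robot-facing edge near its rear; moves with the slide.
- mark (a point): The red line, 3 mm wide, on the yellow clip (14 mm) on the robot-side rail; fixed, its place along the rail differs from start to start (50 to 85 mm from the pointer at home). Its x axis is the station's x axis. The pointer is at the mark when both have the same x in this frame.
- vial_a: Already stands in hole 3 of the slide. Glass sample vial with blue screw cap, 23 mm across and 44 mm tall (grip it below 36 mm: the top 8 mm of the cap gives no hold), 11 to 17 g. Origin: centre of its underside; z up.
- vial_b: Loose on the worktop, to the robot's left. Glass sample vial with blue screw cap, 23 mm across and 44 mm tall (grip it below 36 mm: the top 8 mm of the cap gives no hold), 11 to 17 g. Origin: centre of its underside; z up.
- vial_c: Loose on the worktop, to the robot's left. Glass sample vial with blue screw cap, 23 mm across and 44 mm tall (grip it below 36 mm: the top 8 mm of the cap gives no hold), 11 to 17 g. Origin: centre of its underside; z up.
- vial_d: Loose on the worktop, to the robot's left. Glass sample vial with blue screw cap, 23 mm across and 44 mm tall (grip it below 36 mm: the top 8 mm of the cap gives no hold), 11 to 17 g. Origin: centre of its underside; z up.
- white_vial: Bystander among the loose vials: the same glass vial but with a white cap, 23 mm across and 44 mm tall. Origin: centre of its underside.
- timer: Bystander: white lab timer with a red and a green button, 62x62x21 mm, behind the loose vials and in front of the big tube furnace, whose front begins about 0.62 m ahead of the robot base (keep wrist and gripper clear of it). Origin: centre of its underside.
- tin: Bystander: round white and silver tin, 65 mm across, 53 mm tall, behind the slide. Origin: centre of its underside.
There are look-alikes about, which are no part of the job. What is shaped like the vial_c but turquoise is not meant.

How it is judged:
By the outcome, as a careful person would: the job done as asked, in the order asked, and still so for the second after the job is handed in, while the arm keeps its last pose, push and grip.
It also fails if it takes over 72 s, if anything falls off the work surface, if the arm or the gripper's body presses on something with over 40 N, if the wrist force passes 120 N, or if a joint passes its speed limit or range.

## Working session

There is one attempt and no reset: what is moved stays moved. The work goes in short steps, Python scripts to look and compute and a tool call to move; the robot and the scene stay as the last step left them, time stands still between calls to the robot, and variables do not carry over. Pictures are saved under pics/ and viewed, at most 10 in all, crops included, and the job is handed in when it is done.

Besides the shell and the picture viewer there is one more tool, called as name(argument=value, ...) on one line, values as JSON. jog_arm: Moves the arm, as the interface text tells. Shifts and turns lie within -1 to 1; 1 stands for 0.25 m of shift or 180 degrees of turn. Its arguments: {"type":"object","properties":{"increments":{"type":"array"},"force":{"type":"number"}},"required":["increments"]}

```bash
ls; mkdir -p pics; python3 - <<'E'
from workcell import env, cams, ticket, spotter
import cv2, numpy as np
print(env.get_state())
ims=[]
for n in ["top","side"]:
    d=cams.read_camera(n); cv2.imwrite(f"pics/{n}0.png",d["pixels"][:,:,::-1])
    print(n,{k:v for k,v in d.items() if k!="pixels"})
    for t in ["handle","hole0","hole1","hole2","hole3","pointer","mark","vial_a","white_vial","timer","tin"]:
        print(t,[(np.round(r["uv"],1).tolist(),round(r["conf"],2)) for r in spotter.landmark_of(t,n)][:7])
d=cams.read_camera("wrist");print({k:v for k,v in d.items() if k!="pixels"})
E
```

```text
pics
{'clock': 0.0, 'joint_pos': array([-1.36461284e+00,  3.14000679e-01,  4.49689248e-02,  1.30359347e+00,
        3.28962660e-05,  1.43122533e+00]), 'qvel': array([ 0.00173349, -0.00054854, -0.00039339,  0.00021566,  0.00301589,
        0.00071758]), 'tau': array([-3.07395221e-04, -4.80628932e+01,  2.98532367e+01,  1.91953388e-02,
       -2.31432723e-04,  9.89161180e-06]), 'tcp_pos': array([ 0.19478151, -0.54045992,  0.2304046 ]), 'orientation': array([-9.14486845e-04,  9.85093500e-01,  1.72017323e-01, -1.40121343e-05]), 'wrist_force': array([ 0.66405737,  0.01744576, -0.25817156]), 'ft_torque': array([-0.01447518, -0.04282755,  0.02194313]), 'grip_force': 0.0, 'finger_gap': 0.08522955083053504}
top {'fx': 487.92676520551987, 'fy': 487.92676520551987, 'cx': 313.92452291804153, 'cy': 204.8068822201224, 'xyz': array([0.47461434, 0.08150409, 1.21103815]), 'attitude': array([-0.02137407,  0.7135685 , -0.69925742,  0.03744617])}
handle [([438.2, 228.9], 0.89)]
hole0 [([369.3, 238.1], 0.89), ([400.8, 237.6], 0.85), ([381.0, 241.2], 0.79), ([415.6, 234.2], 0.58)]
hole1 [([369.3, 238.1], 0
[... 1311 characters left out ...]
16.2], 0.62)]
mark []
vial_a [([277.6, 291.3], 0.85), ([346.3, 276.4], 0.68), ([386.0, 212.4], 0.68), ([288.2, 314.6], 0.66), ([315.4, 289.7], 0.51)]
white_vial [([360.7, 256.9], 0.57)]
timer [([283.4, 252.9], 0.57)]
tin [([314.4, 201.6], 0.61)]
{'fx': 283.88561080061146, 'fy': 283.88561080061146, 'cx': 317.2942838112155, 'cy': 195.84154520499825, 'mount': array([[ 8.16968358e-05, -9.47723155e-01, -3.19093741e-01,
         8.12683293e-02],
       [ 9.99998603e-01, -4.55236053e-04,  1.60809945e-03,
        -3.29658938e-04],
       [-1.66929606e-03, -3.19093427e-01,  9.47721794e-01,
        -1.41924173e-01],
       [ 0.00000000e+00,  0.00000000e+00,  0.00000000e+00,
         1.00000000e+00]])}
```

```bash
python3 - <<'E'
import cv2, numpy as np
a=cv2.imread("pics/top0.png")[140:300,180:460]; b=cv2.imread("pics/side0.png")[140:340,230:430]
cv2.imwrite("pics/t.png",cv2.resize(a,(784,448),interpolation=cv2.INTER_CUBIC))
cv2.imwrite("pics/s.png",cv2.resize(b,(600,600),interpolation=cv2.INTER_CUBIC))
E
```

```text
(no output)
```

View pics/t.png

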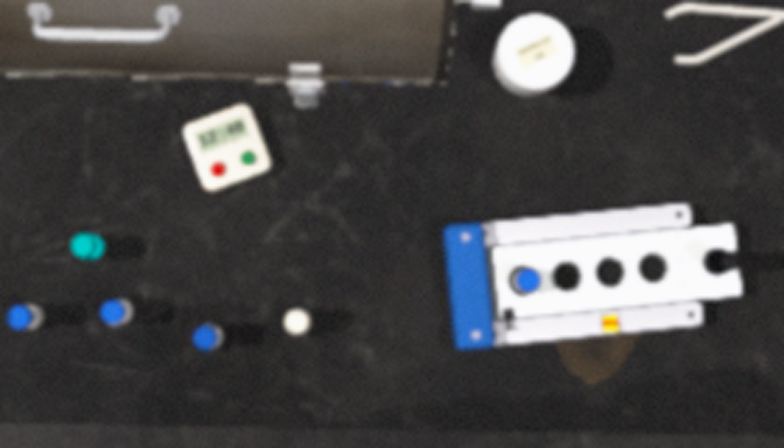

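View pics/s.png

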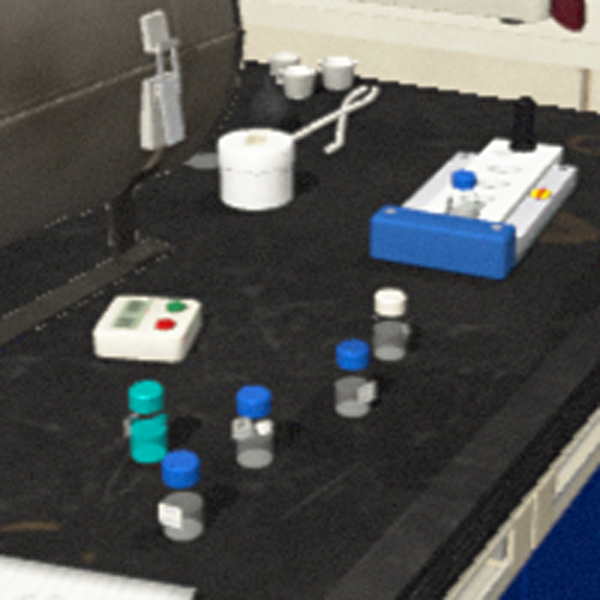

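The top crop shows the free blue vials at (20,317), (113,312) and (207,337). The white cap is at (295,321), the turquoise look-alike at (88,246), the free holes at (567,275), (610,271) and (653,267), the knob at (717,261), the pointer at (509,316) and the mark at (610,322). The side view agrees.

```bash
cat > h.py <<'E'
import numpy as np, cv2
from scipy.spatial.transform import Rotation as R
from workcell import env, cams, spotter
def rot(q): return R.from_quat([q[1],q[2],q[3],q[0]]).as_matrix()
def shot(n):
    s=env.get_state(); d=cams.read_camera(n)
    if n=="wrist":
        T=np.eye(4); T[:3,:3]=rot(s["orientation"]); T[:3,3]=s["tcp_pos"]; M=T@d["mount"]; d["Rw"],d["o"]=M[:3,:3],M[:3,3]
    else: d["Rw"],d["o"]=rot(d["attitude"]),d["xyz"]
    return d
def at(d,uv,z):
    r=d["Rw"]@np.array([(uv[0]-d["cx"])/d["fx"],(uv[1]-d["cy"])/d["fy"],1]); return d["o"]+r*(z-d["o"][2])/r[2]
def proj(d,p):
    c=d["Rw"].T@(np.array(p)-d["o"]); return np.array([d["fx"]*c[0]/c[2]+d["cx"],d["fy"]*c[1]/c[2]+d["cy"]])
def blobs(d,lo,hi,amin=15):
    m=cv2.inRange(cv2.cvtColor(d["pixels"],cv2.COLOR_RGB2HSV),lo,hi)
    n,_,st,c=cv2.connectedComponentsWithStats(m)
    return [(c[i],st[i,4]) for i in range(1,n) if st[i,4]>=amin]
BLUE=((105,130,60),(125,255,255))
def rel(p,yaw=None):
    s=env.get_state(); return rot(s["orientation"]).T@(np.array(p)-s["tcp_pos"])
E
python3 - <<'E'
from h import *
d=shot("top")
for c,a in blobs(d,*BLUE): print("blue",c.round(1),a,at(d,c,.044).round(4),at(d,c,.054+.006).round(4))
f=lambda u,v:(180+(u+.5)/2.8-.5,140+(v+.5)/2.8-.5)
for n,u,v,z in [("white",295,321,.044),("h2",567,275,.026),("h1",610,271,.026),("h0",653,267,.026),("knob",717,261,.073),("ptr",509,316,.026),("mark",610,322,.022),("teal",88,246,.044)]:
    print(n,at(d,f(u,v),z).round(4))
E
```

```text
blue [210.1  26.6] 9443 [1.0071 0.3202 0.044 ] [0.9998 0.317  0.06  ]
blue [409.   53.4] 61 [ 0.9533 -0.1723  0.044 ] [ 0.9467 -0.1688  0.06  ]
blue [394.   54.9] 65 [ 0.9484 -0.1351  0.044 ] [ 0.9419 -0.1321  0.06  ]
blue [397.8  71.1] 68 [ 0.9076 -0.1448  0.044 ] [ 0.9017 -0.1417  0.06  ]
blue [346.6 241.6] 653 [ 0.4856 -0.024   0.044 ] [ 0.4854 -0.0225  0.06  ]
blue [368.1 239.6] 46 [ 0.4914 -0.0754  0.044 ] [ 0.4912 -0.0732  0.06  ]
blue [219.1 250.7] 66 [0.4584 0.2786 0.044 ] [0.4586 0.2759 0.06  ]
blue [186.  252.8] 72 [0.4519 0.3565 0.044 ] [0.4522 0.3527 0.06  ]
blue [252.4 260.3] 65 [0.4371 0.1991 0.044 ] [0.4376 0.1975 0.06  ]
white [0.4527 0.1223 0.044 ]
h2 [ 0.4965 -0.1121  0.026 ]
h1 [ 0.5007 -0.1496  0.026 ]
h0 [ 0.505  -0.1871  0.026 ]
knob [ 0.5098 -0.2303  0.073 ]
ptr [ 0.4601 -0.062   0.026 ]
mark [ 0.4566 -0.1506  0.022 ]
teal [0.5128 0.2995 0.044 ]
```

jog_arm(increments=[[[0, 0, 0, 0, 0, -0.0426, 0], [0, 0, 0, 0, 0, -0.0426, 0], [0, 0, 0, 0, 0, -0.0426, 0], [0, 0, 0, 0, 0, -0.0426, 0], [0, 0, 0, 0, 0, -0.0426, 0], [0, 0, 0, 0, 0, -0.0426, 0], [0, 0, 0, 0, 0, -0.0426, 0], [0, 0, 0, 0, 0, -0.0426, 0], [0, 0, 0, 0, 0, -0.0426, 0], [0, 0, 0, 0, 0, -0.0426, 0], [0.13, 0.13, 0, 0, 0, 0, 60], [0.13, 0.13, 0, 0, 0, 0, 60], [0.13, 0.13, 0, 0, 0, 0, 60], [0.13, 0.13, 0, 0, 0, 0, 60], [0.13, 0.13, 0, 0, 0, 0, 60], [0.13, 0.13, 0, 0, 0, 0, 60], [0.13, 0.13, 0, 0, 0, 0, 60], [0.13, 0.13, 0, 0, 0, 0, 60], [0.13, 0.13, 0, 0, 0, 0, 60], [0.13, 0.13, 0, 0, 0, 0, 60]]])

```text
clock: 3.3
tcp_pos: [0.4821, -0.1797, 0.2316]
orientation: [0.0, 0.666, 0.746, 0.0]
wrist_force: [-0.9, -0.5, 0.1]
finger_gap: 0.0655
grip_force: 0.0
```

```bash
python3 - <<'E'
from h import *
s=env.get_state(); print(s["clock"],s["tcp_pos"],s["orientation"],s["finger_gap"],s["joint_pos"])
d=shot("wrist"); cv2.imwrite("pics/w1.png",d["pixels"][:,:,::-1])
for t,z in [("handle",.073),("hole0",.026),("pointer",.026),("mark",.022)]:
    for r in spotter.landmark_of(t,"wrist"): print(t,np.round(r["uv"],1),round(r["conf"],2),at(d,r["uv"],z).round(4))
# axis tool x yaw
print(rot(s["orientation"])[:,0])
E
```

```text
3.3 [ 0.48206771 -0.17972101  0.23158377] [4.38328209e-04 6.65932077e-01 7.46012249e-01 2.11282092e-05] 0.06551916573019295 [-5.12895800e-01  1.95043807e-01 -1.09094590e-01  1.26579256e+00
 -1.46481716e-04  9.44589378e-01]
handle [299.3  62.4] 0.7 [ 0.451  -0.0663  0.073 ]
handle [335.9 232.5] 0.66 [ 0.5103 -0.2418  0.073 ]
hole0 [334.9 112.7] 0.91 [ 0.4943 -0.1102  0.026 ]
hole0 [335.1 171.7] 0.78 [ 0.5041 -0.1807  0.026 ]
hole0 [334.2 146.1] 0.67 [ 0.4987 -0.1491  0.026 ]
pointer [300.4  61.1] 0.62 [ 0.4488 -0.0598  0.026 ]
pointer [490.2 106.2] 0.6 [ 0.6736 -0.0824  0.026 ]
pointer [331.1 126.3] 0.56 [ 0.4919 -0.1262  0.026 ]
mark [299.4 136.6] 0.55 [ 0.4553 -0.143   0.022 ]
[-1.13068553e-01  9.93586992e-01 -6.25856521e-04]
```

View pics/w1.png

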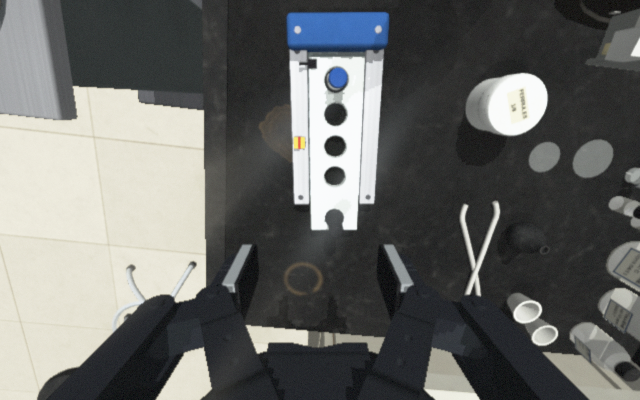

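The wrist view shows the slide aligned with the tool, with free holes at (336,113), (335,146) and (335,176). They agree with the top view to about 2 mm. Next I go above the nearest blue vial.

jog_arm(increments=[[[0.153, 0, 0.04, 0, 0, 0, 60], [0.153, 0, 0.04, 0, 0, 0, 60], [0.153, 0, 0.04, 0, 0, 0, 60], [0.153, 0, 0.04, 0, 0, 0, 60], [0.153, 0, 0.04, 0, 0, 0, 60], [0.153, 0, 0.04, 0, 0, 0, 60], [0.153, 0, 0.04, 0, 0, 0, 60], [0.153, 0, 0.04, 0, 0, 0, 60], [0.153, 0, 0.04, 0, 0, 0, 60], [0.153, 0, 0.04, 0, 0, 0, 60], [0, 0, 0, 0, 0, 0, 60], [0, 0, 0, 0, 0, 0, 60]]])

```text
clock: 4.75
tcp_pos: [0.4377, 0.1979, 0.131]
orientation: [0.0, 0.666, 0.746, -0.001]
wrist_force: [0.6, -1.0, -0.3]
finger_gap: 0.0653
grip_force: 0.0
```

```bash
python3 - <<'E'
from h import *
s=env.get_state(); print(s["clock"],s["tcp_pos"],s["orientation"])
d=shot("wrist"); cv2.imwrite("pics/w2.png",d["pixels"][:,:,::-1])
for c,a in blobs(d,*BLUE,40):
    p=at(d,c,.042); print(c.round(1),a,p.round(4),(rel([*p[:2],.012])/.25).round(3))
for t in ["white_vial","vial_b"]:
  for r in spotter.landmark_of(t,"wrist"): print(t,np.round(r["uv"],1),round(r["conf"],2),at(d,r["uv"],0).round(4))
E
```

```text
4.75 [0.43771861 0.19789909 0.13104693] [ 5.97609300e-05  6.66048874e-01  7.45907932e-01 -5.00563655e-04]
[361.7   2.3] 105 [0.4511 0.3469 0.042 ] [0.589 0.118 0.477]
[355.1 105.9] 533 [0.4572 0.2783 0.042 ] [0.313 0.112 0.477]
[317.2 197.8] 441 [0.4365 0.2    0.042 ] [ 0.011 -0.005  0.477]
white_vial [326.1 251.5] 0.96 [0.4547 0.1252 0.    ]
vial_b [414.8  79.7] 0.87 [0.512 0.306 0.   ]
vial_b [357.4   3.4] 0.75 [0.452 0.358 0.   ]
vial_b [346.8 105.5] 0.68 [0.455  0.2775 0.    ]
vial_b [317.4 187.3] 0.65 [0.4371 0.1966 0.    ]
```

View pics/w2.png

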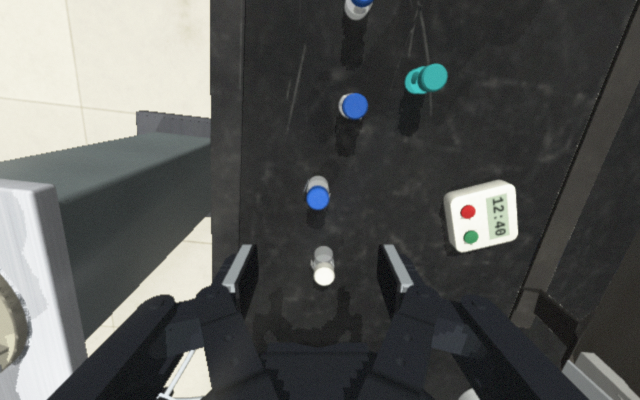

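The wrist view shows the target vial at (317,198), the next blue one at (355,106) and the white one behind at (323,275). Descending on the first.

jog_arm(increments=[[[0.01, -0.004, 0.1, 0, 0, 0, 60], [0, 0, 0.1, 0, 0, 0, 60], [0, 0, 0.1, 0, 0, 0, 60], [0, 0, 0.1, 0, 0, 0, 60], [0, 0, 0.077, 0, 0, 0, 60], [0, 0, 0, 0, 0, 0, 60], [0, 0, 0, 0, 0, 0, 255], [0, 0, 0, 0, 0, 0, 255], [0, 0, 0, 0, 0, 0, 255], [0, 0, 0, 0, 0, 0, 255], [0, 0, 0, 0, 0, 0, 255], [0, 0, 0, 0, 0, 0, 255], [0, 0, 0, 0, 0, 0, 255], [0, 0, 0, 0, 0, 0, 255]]], force=30)

```text
clock: 6.3
tcp_pos: [0.4378, 0.2012, 0.0134]
orientation: [0.001, 0.666, 0.746, 0.001]
wrist_force: [0.3, -1.4, 5.8]
finger_gap: 0.022
grip_force: 29.3
```

jog_arm(increments=[[[0, 0, -0.04, 0, 0, 0, 255], [0, 0, -0.1, 0, 0, 0, 255], [0, 0, -0.1, 0, 0, 0, 255], [0, 0, -0.1, 0, 0, 0, 255], [0, 0, -0.06, 0, 0, 0, 255], [-0.142, 0.009, 0, 0, 0, 0, 255], [-0.142, 0.009, 0, 0, 0, 0, 255], [-0.142, 0.009, 0, 0, 0, 0, 255], [-0.142, 0.009, 0, 0, 0, 0, 255], [-0.142, 0.009, 0, 0, 0, 0, 255], [-0.142, 0.009, 0, 0, 0, 0, 255], [-0.142, 0.009, 0, 0, 0, 0, 255], [-0.142, 0.009, 0, 0, 0, 0, 255], [-0.142, 0.009, 0, 0, 0, 0, 255], [-0.142, 0.009, 0, 0, 0, 0, 255], [0, 0, 0, 0, 0, 0, 255], [0, 0, 0, 0, 0, 0, 255]]])

```text
clock: 8.0
tcp_pos: [0.4988, -0.1495, 0.1124]
orientation: [-0.0, 0.667, 0.745, 0.0]
wrist_force: [-1.4, -0.0, -0.4]
finger_gap: 0.0216
grip_force: 29.4
```

```bash
python3 - <<'E'
from h import *
s=env.get_state(); print(s["clock"],s["tcp_pos"],s["orientation"],s["finger_gap"])
for n in ["wrist","top"]:
    d=shot(n); cv2.imwrite(f"pics/{n}3.png",d["pixels"][:,:,::-1])
    for t,z in [("hole0",.026),("handle",.073),("pointer",.026),("mark",.022)]:
        for r in spotter.landmark_of(t,n): print(n,t,np.round(r["uv"],1),round(r["conf"],2),at(d,r["uv"],z).round(4))
    if n=="wrist":
        for c,a in blobs(d,*BLUE,40): print(c.round(1),a,"held?",at(d,c,s["tcp_pos"][2]+.031).round(4),"in slide",at(d,c,.058).round(4))
        # dark blobs on the white slide
        g=cv2.cvtColor(d["pixels"],cv2.COLOR_RGB2GRAY); n_,_,st,c=cv2.connectedComponentsWithStats((g<70).astype(np.uint8))
        for i in range(1,n_):
            if 200<st[i,4]<3000: print("dark",c[i].round(1),st[i],at(d,c[i],.026).round(4))
E
```

```text
8.0 [ 0.49884072 -0.14950194  0.11239406] [-1.59202677e-04  6.66541178e-01  7.45468183e-01  1.47109647e-04] 0.02158209939354513
wrist hole0 [318.8 156. ] 0.73 [ 0.4949 -0.1106  0.026 ]
wrist hole0 [318.2 239.8] 0.64 [ 0.5029 -0.1859  0.026 ]
wrist hole0 [323.4 203.5] 0.59 [ 0.5035 -0.1509  0.026 ]
wrist hole0 [317.2 109.3] 0.58 [ 0.4896 -0.0748  0.026 ]
wrist handle [317.3 327.6] 0.93 [ 0.5081 -0.2394  0.073 ]
wrist handle [265.   84.2] 0.42 [ 0.4569 -0.0626  0.073 ]
wrist pointer [263.5  83.1] 0.95 [ 0.4475 -0.0606  0.026 ]
wrist mark [269.  189.5] 0.7 [ 0.4558 -0.1449  0.022 ]
[318.7  36.4] 8578 held? [ 0.487  -0.0471  0.1434] in slide [ 0.4856 -0.0311  0.058 ]
[319.  109.4] 690 held? [ 0.4898 -0.0712  0.1434] in slide [ 0.4906 -0.0737  0.058 ]
[318.4 282.9] 1347 held? [ 0.4982 -0.1472  0.1434] in slide [ 0.5055 -0.2082  0.058 ]
dark [318.9 155.1] [304 141  31  30 707] [ 0.4949 -0.1099  0.026 ]
dark [317.1 197.6] [305 187  27  24 452] [ 0.4975 -0.1462  0.026 ]
top hole0 [370.7 239. ] 0.93 [ 0.4933 -0.0841  0.026 ]
top hole0 [416.6 233.6] 0.87 [ 0.5086 -0.1962  0.026 ]
top hole0 [402.8 236.5] 0.79 [ 0.5009 -0.1624  0.026 ]
top hole0 [381.  240.6] 0.61 [ 0.4899 -0.1092  0.026 ]
top hole0 [366.  160.9] 0.18 [ 0.6849 -0.0707  0.026 ]
top pointer [363.6 256.9] 0.84 [ 0.4497 -0.0673  0.026 ]
top mark [392.1 259.4] 0.53 [ 0.4449 -0.1373  0.022 ]
```

View pics/wrist3.png

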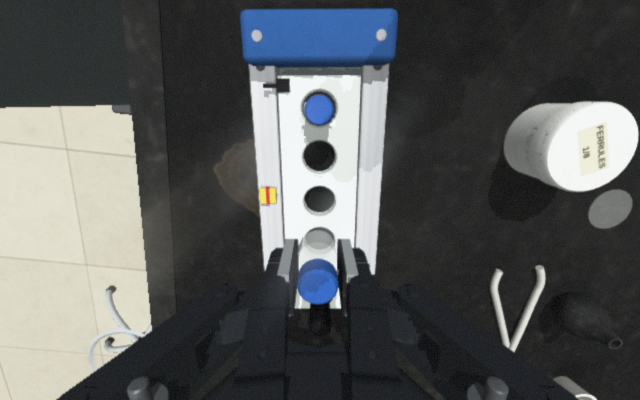

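The held cap is at (318,283), and hole 1 directly below and ahead at (319,200). The slide is still home, so I lower gently.

jog_arm(increments=[[[-0.006, 0.004, 0.1, 0, 0, 0, 255], [0, 0, 0.1, 0, 0, 0, 255], [0, 0, 0.06, 0, 0, 0, 255], [0, 0, 0.02, 0, 0, 0, 255], [0, 0, 0.02, 0, 0, 0, 255], [0, 0, 0, 0, 0, 0, 255]]])

```text
clock: 9.1
tcp_pos: [0.5001, -0.1502, 0.037]
orientation: [-0.0, 0.666, 0.746, 0.0]
wrist_force: [-0.4, 1.1, -1.7]
finger_gap: 0.022
grip_force: 29.4
```

```bash
python3 - <<'E'
from h import *
d=shot("wrist"); s=env.get_state(); print(s["tcp_pos"],s["wrist_force"])
cv2.imwrite("pics/w4.png",cv2.resize(d["pixels"][80:380,210:430,::-1],(572,780))[180:780]) 
E
```

```text
[ 0.50028725 -0.15028155  0.0373197 ] [-0.92339059  1.06361059 -0.81973922]
```

View pics/w4.png

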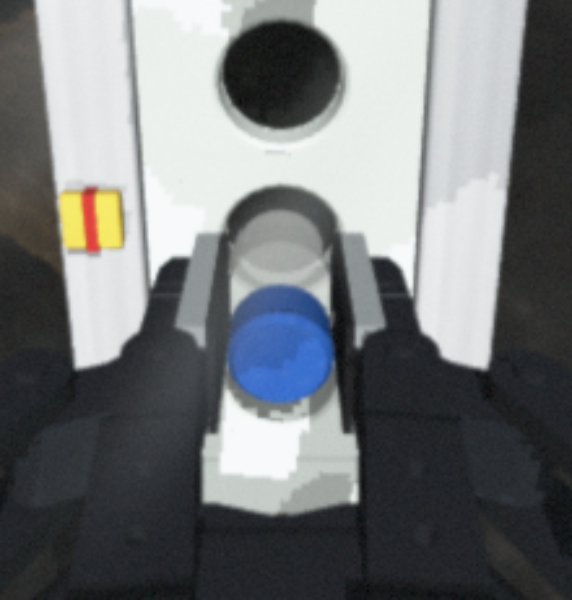

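No contact force, and the vial sits centred in hole 1. Lower, release and lift.

jog_arm(increments=[[[0, 0, 0.014, 0, 0, 0, 255], [0, 0, 0.014, 0, 0, 0, 255], [0, 0, 0, 0, 0, 0, 255], [0, 0, 0, 0, 0, 0, 60], [0, 0, 0, 0, 0, 0, 60], [0, 0, 0, 0, 0, 0, 60], [0, 0, 0, 0, 0, 0, 60], [0, 0, 0, 0, 0, 0, 60], [0, 0, -0.06, 0, 0, 0, 60], [0, 0, -0.1, 0, 0, 0, 60], [0, 0, -0.1, 0, 0, 0, 60], [0, 0, -0.1, 0, 0, 0, 60], [0, 0, 0, 0, 0, 0, 60]]])

```text
clock: 10.45
tcp_pos: [0.5025, -0.1516, 0.1236]
orientation: [0.003, 0.666, 0.746, 0.001]
wrist_force: [0.4, 0.7, -0.4]
finger_gap: 0.0651
grip_force: 0.0
```

```bash
python3 - <<'E'
from h import *
s=env.get_state(); print(s["clock"],s["tcp_pos"])
d=shot("wrist"); cv2.imwrite("pics/w5.png",d["pixels"][:,:,::-1])
for c,a in blobs(d,*BLUE,40): print(c.round(1),a,"in slide",at(d,c,.058).round(4))
print((rel([.458,.2785,.13])/.25).round(3),(rel([.4575,.2785,.012])/.25).round(3))
E
```

```text
10.45 [ 0.50248806 -0.15161143  0.12360749]
[313.4  35. ] 7845 in slide [ 0.4857 -0.0311  0.058 ]
[313.8 104.4] 618 in slide [ 0.4907 -0.0735  0.058 ]
[314.1 207.9] 468 in slide [ 0.4993 -0.1502  0.058 ]
[ 1.727  0.021 -0.037] [1.729 0.018 0.435]
```

jog_arm(increments=[[[0.157, 0.002, 0, 0, 0, 0, 125], [0.157, 0.002, 0, 0, 0, 0, 125], [0.157, 0.002, 0, 0, 0, 0, 125], [0.157, 0.002, 0, 0, 0, 0, 125], [0.157, 0.002, 0, 0, 0, 0, 125], [0.157, 0.002, 0, 0, 0, 0, 125], [0.157, 0.002, 0, 0, 0, 0, 125], [0.157, 0.002, 0, 0, 0, 0, 125], [0.157, 0.002, 0, 0, 0, 0, 125], [0.157, 0, 0, 0, 0, 0, 125], [0.157, 0, 0, 0, 0, 0, 125], [0, 0, 0, 0, 0, 0, 125], [0, 0, 0, 0, 0, 0, 125], [0, 0, 0, 0, 0, 0, 125]]])

```text
clock: 11.9
tcp_pos: [0.4553, 0.278, 0.1191]
orientation: [-0.0, 0.666, 0.746, -0.001]
wrist_force: [0.9, -0.5, -0.2]
finger_gap: 0.0433
grip_force: 0.0
```

```bash
python3 - <<'E'
from h import *
d=shot("wrist")
s=env.get_state(); print(s["clock"],s["tcp_pos"],s["finger_gap"])
for c,a in blobs(d,*BLUE,40):
    p=at(d,c,.042); print(c.round(1),a,p.round(4),(rel([*p[:2],.0125])/.25).round(3))
E
```

```text
11.95 [0.45560649 0.27775734 0.1193685 ] 0.04359486052704819
[325.4 104.6] 594 [0.4515 0.3569 0.042 ] [0.317 0.019 0.427]
[320.5 204. ] 482 [0.4569 0.2791 0.042 ] [0.005 0.006 0.427]
```

jog_arm(increments=[[[0.004, 0.007, 0.1, 0, 0, 0, 125], [0, 0, 0.1, 0, 0, 0, 125], [0, 0, 0.1, 0, 0, 0, 125], [0, 0, 0.08, 0, 0, 0, 125], [0, 0, 0.045, 0, 0, 0, 125], [0, 0, 0, 0, 0, 0, 125], [0, 0, 0, 0, 0, 0, 255], [0, 0, 0, 0, 0, 0, 255], [0, 0, 0, 0, 0, 0, 255], [0, 0, 0, 0, 0, 0, 255], [0, 0, 0, 0, 0, 0, 255], [0, 0, 0, 0, 0, 0, 255]]])

```text
clock: 13.15
tcp_pos: [0.4584, 0.2805, 0.0148]
orientation: [0.001, 0.666, 0.746, 0.001]
wrist_force: [0.6, -0.2, 6.5]
finger_gap: 0.0218
grip_force: 29.9
```

jog_arm(increments=[[[0, 0, -0.04, 0, 0, 0, 255], [0, 0, -0.1, 0, 0, 0, 255], [0, 0, -0.1, 0, 0, 0, 255], [0, 0, -0.1, 0, 0, 0, 255], [0, 0, -0.06, 0, 0, 0, 255], [-0.157, -0.0025, 0, 0, 0, 0, 255], [-0.157, -0.0025, 0, 0, 0, 0, 255], [-0.157, -0.0025, 0, 0, 0, 0, 255], [-0.157, -0.0025, 0, 0, 0, 0, 255], [-0.157, -0.0025, 0, 0, 0, 0, 255], [-0.157, -0.0025, 0, 0, 0, 0, 255], [-0.157, -0.0025, 0, 0, 0, 0, 255], [-0.157, -0.0025, 0, 0, 0, 0, 255], [-0.157, -0.0025, 0, 0, 0, 0, 255], [-0.157, -0.0025, 0, 0, 0, 0, 255], [-0.157, -0.0025, 0, 0, 0, 0, 255], [-0.153, -0.0025, 0, 0, 0, 0, 255], [0, 0, 0, 0, 0, 0, 255], [0, 0, 0, 0, 0, 0, 255], [0, 0, 0, 0, 0, 0, 255]]])

```text
clock: 15.15
tcp_pos: [0.5026, -0.1867, 0.1138]
orientation: [-0.001, 0.666, 0.746, 0.0]
wrist_force: [0.6, 1.0, -0.4]
finger_gap: 0.0218
grip_force: 29.5
```

```bash
python3 - <<'E'
from h import *
d=shot("wrist")
s=env.get_state(); print(s["clock"],s["tcp_pos"],s["finger_gap"])
cv2.imwrite("pics/w6.png",d["pixels"][:,:,::-1])
for c,a in blobs(d,*BLUE,40): print(c.round(1),a,"held",at(d,c,s["tcp_pos"][2]+.029).round(4),"slide",at(d,c,.058).round(4))
g=cv2.cvtColor(d["pixels"],cv2.COLOR_RGB2GRAY); n_,_,st,c=cv2.connectedComponentsWithStats((g<70).astype(np.uint8))
for i in range(1,n_):
    if 200<st[i,4]<3000: print("dark",c[i].round(1),st[i],at(d,c[i],.026).round(4))
print((rel([.504,-.1878,.037])/.25).round(3))
E
```

```text
15.2 [ 0.5027782  -0.18636153  0.11382141] 0.021690165816634795
[319.2   4.8] 1445 held [ 0.4896 -0.0744  0.1428] slide [ 0.4874 -0.0514  0.058 ]
[319.8  48.3] 817 held [ 0.4914 -0.0877  0.1428] slide [ 0.4905 -0.0745  0.058 ]
[319.9 168.3] 564 held [ 0.4965 -0.1312  0.1428] slide [ 0.4995 -0.1507  0.058 ]
[318.1 280.4] 1419 held [ 0.5019 -0.1844  0.1428] slide [ 0.509  -0.2439  0.058 ]
dark [278.4  29. ] [262  21  27  17 261] [ 0.4595 -0.0607  0.026 ]
dark [320.9  65.1] [303  50  34  26 256] [ 0.4923 -0.0806  0.026 ]
dark [319.7 108.8] [304  93  32  33 818] [ 0.4951 -0.1113  0.026 ]
dark [320.1 148.9] [305 142  31  21 218] [ 0.499  -0.1421  0.026 ]
dark [319.  198.3] [306 187  28  25 517] [ 0.5029 -0.1843  0.026 ]
[-0.006  0.004  0.307]
```

View pics/w6.png

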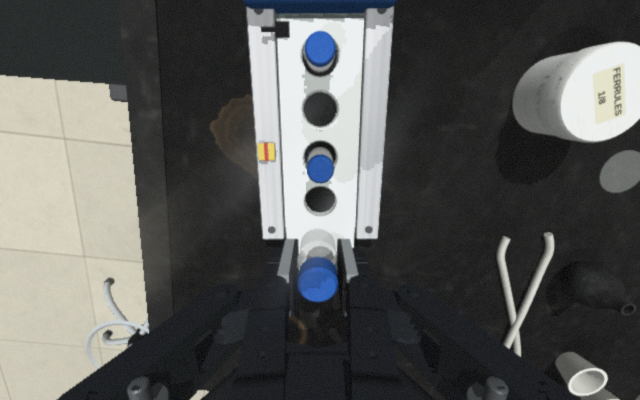

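The vial already in hole 1 stands upright with its cap at (320,168), hole 0 is free at (319,200), and the held cap is at (318,280). Lowering into hole 0.

jog_arm(increments=[[[-0.006, 0.004, 0.1, 0, 0, 0, 255], [0, 0, 0.1, 0, 0, 0, 255], [0, 0, 0.06, 0, 0, 0, 255], [0, 0, 0.022, 0, 0, 0, 255], [0, 0, 0.02, 0, 0, 0, 255], [0, 0, 0, 0, 0, 0, 255]]])

```text
clock: 15.8
tcp_pos: [0.5044, -0.1882, 0.0383]
orientation: [-0.0, 0.666, 0.746, 0.0]
wrist_force: [-0.4, 0.6, -0.8]
finger_gap: 0.0221
grip_force: 29.5
```

jog_arm(increments=[[[0, 0, 0.014, 0, 0, 0, 255], [0, 0, 0.012, 0, 0, 0, 255], [0, 0, 0, 0, 0, 0, 255], [0, 0, 0, 0, 0, 0, 100], [0, 0, 0, 0, 0, 0, 100], [0, 0, 0, 0, 0, 0, 100], [0, 0, 0, 0, 0, 0, 100], [0, 0, 0, 0, 0, 0, 100], [0, 0, -0.06, 0, 0, 0, 100], [0, 0, -0.1, 0, 0, 0, 100], [0, 0, -0.1, 0, 0, 0, 100], [0, 0, -0.1, 0, 0, 0, 100], [-0.11, 0, 0, 0, 0, 0, 80], [-0.11, 0, 0, 0, 0, 0, 80], [0, 0, 0, 0, 0, 0, 80], [0, 0, 0, 0, 0, 0, 80]]])

```text
clock: 17.4
tcp_pos: [0.5102, -0.2439, 0.1215]
orientation: [-0.0, 0.666, 0.746, -0.0]
wrist_force: [0.0, -0.3, -0.8]
finger_gap: 0.0585
grip_force: 0.0
```

```bash
python3 - <<'E'
from h import *
d=shot("wrist")
s=env.get_state(); print(s["clock"],s["tcp_pos"],s["finger_gap"])
cv2.imwrite("pics/w7.png",d["pixels"][:,:,::-1])
for c,a in blobs(d,*BLUE,40): print(c.round(1),a,"slide",at(d,c,.058).round(4))
for r in spotter.landmark_of("handle","wrist"): print(np.round(r["uv"],1),round(r["conf"],2),at(d,r["uv"],.073).round(4))
for r in spotter.cut_out("handle","wrist"):
    v,u=np.nonzero(r["region"]); print(r["conf"],u.min(),u.max(),v.min(),v.max())
for nm,z in [("pointer",.026),("mark",.022)]:
    for r in spotter.landmark_of(nm,"wrist"): print(nm,np.round(r["uv"],1),round(r["conf"],2),at(d,r["uv"],z).round(4))
E
```

```text
17.45 [ 0.51001313 -0.24326445  0.12142839] 0.058378484565071324
[318.2  82.8] 689 slide [ 0.4996 -0.1514  0.058 ]
[318.2 139.7] 551 slide [ 0.5039 -0.1891  0.058 ]
[319.6  89.9] 0.73 [ 0.5009 -0.1563  0.073 ]
[315.8 217.2] 0.57 [ 0.5081 -0.2427  0.073 ]
0.92 276 361 0 225
mark [261.8  65.2] 0.7 [ 0.4544 -0.1418  0.022 ]
```

View pics/w7.png

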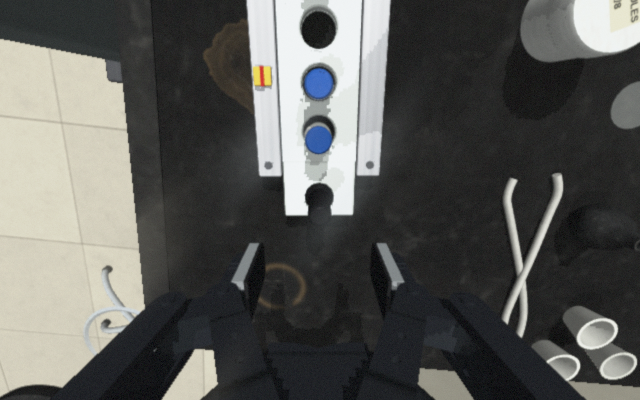

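Both vials stand upright, caps at (318,83) and (318,140), 38 mm apart. The knob is at (319,205), under the TCP. I'll check the pointer and mark offset in the stored pictures with a composite of crops.

```bash
python3 - <<'E'
import cv2, numpy as np
I=lambda n:cv2.imread(f"pics/{n}.png")
Z=lambda a:cv2.resize(a,(390,290),interpolation=cv2.INTER_NEAREST)
a=I("wrist3"); b=I("w6"); t=I("top0"); s=I("side0"); w=I("w7"); 
A=[Z(a[170:214,240:299]),Z(a[65:109,240:299]),Z(t[244:266,358:388]) if 0 else Z(t[240:270,356:402]),Z(s[185:225,380:434])]
cv2.imwrite("pics/c.png",np.vstack([np.hstack(A[:2]),np.hstack(A[2:])]))
for n in ["wrist3","w6","w7"]:
    im=I(n); h=cv2.cvtColor(im,cv2.COLOR_BGR2HSV); m=((h[...,0]<10)|(h[...,0]>170))&(h[...,1]>150)&(h[...,2]>90)
    y=(h[...,0]>18)&(h[...,0]<35)&(h[...,1]>150)&(h[...,2]>90)
    for q,k in((m,"red"),(y,"yel")):
        q=q.copy(); q[:,:230]=0;q[:,300:]=0; v,u=np.nonzero(q); print(n,k,len(u),u.mean(),v.mean(),u.min(),u.max(),v.min(),v.max())
E
```

```text
wrist3 red 43 267.1860465116279 194.97674418604652 266 269 188 203
wrist3 yel 49 270.7551020408163 195.53061224489795 264 275 189 202
w6 red 1 266.0 157.0 266 266 157 157<stdin>:11: RuntimeWarning: Mean of empty slice.
  ret = ret.dtype.type(ret / rcount)
Traceback (most recent call last):
ValueError: zero-size array to reduction operation minimum which has no identity
```

View pics/c.png

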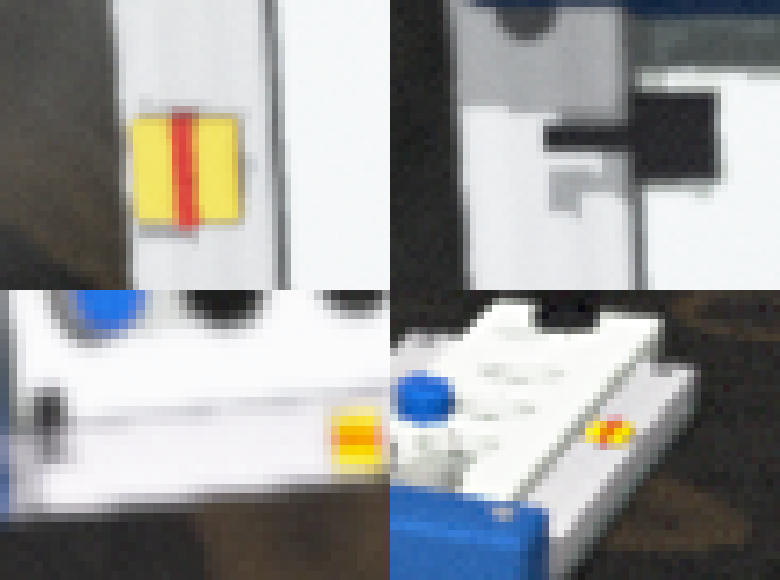

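The red line runs along the rail on the clip, so I take its centre as the clip centre, about (269,195.8) in wrist3. The pointer bar is at about (268,85.8).

```bash
python3 - <<'E'
from h import *
d=shot("wrist"); M=d["mount"]
T=np.eye(4); T[:3,:3]=rot([-1.592e-4,.666541178,.745468183,1.471e-4]); T[:3,3]=[.49884072,-.14950194,.11239406]; T=T@M
d["Rw"],d["o"]=T[:3,:3],T[:3,3]
ax=np.array([-.113,.9936,0])
for z in (.022,.024,.026,.029):
    print(z,"ptr",at(d,(266,85.8),z).round(4),ax@at(d,(266,85.8),z),"mark",ax@at(d,(268,195.8),z),"h3cap",ax@at(d,(319,109.4),.058))
# top0
t=shot("top"); im=cv2.imread("pics/top0.png")
for z in (.022,.026): print("top ptr",ax@at(t,(356+50/390*46,240+(440-290)/290*30),z),"mark",ax@at(t,(356+357/390*46,240+(440-290)/290*30),z))
print("knob",(rel([.5102,-.2432,.034])/.25).round(3))
E
```

```text
0.022 ptr [ 0.4488 -0.0622  0.022 ] -0.11248056711693953 mark -0.20116285191195415 h3cap -0.12869860273341752
0.024 ptr [ 0.4491 -0.0622  0.024 ] -0.11256874752433149 mark -0.20048769254205287 h3cap -0.12869860273341752
0.026 ptr [ 0.4495 -0.0623  0.026 ] -0.11265692793172347 mark -0.1998125331721516 h3cap -0.12869860273341752
0.029 ptr [ 0.45   -0.0623  0.029 ] -0.1127891985428114 mark -0.1987997941172997 h3cap -0.12869860273341752
top ptr -0.11435678462813287 mark -0.2023595309532357
top ptr -0.11388007046103382 mark -0.20158676994694202
knob [-0.001 -0.001  0.351]
```

jog_arm(increments=[[[0, 0, 0.1, 0, 0, 0, 80], [0, 0, 0.1, 0, 0, 0, 80], [0, 0, 0.1, 0, 0, 0, 80], [0, 0, 0.05, 0, 0, 0, 80], [0, 0, 0, 0, 0, 0, 80], [0, 0, 0, 0, 0, 0, 255], [0, 0, 0, 0, 0, 0, 255], [0, 0, 0, 0, 0, 0, 255], [0, 0, 0, 0, 0, 0, 255], [0, 0, 0, 0, 0, 0, 255], [0, 0, 0, 0, 0, 0, 255], [0, 0, 0, 0, 0, 0, 255]]], force=80)

```text
clock: 18.95
tcp_pos: [0.5116, -0.2443, 0.0358]
orientation: [0.001, 0.666, 0.746, 0.0]
wrist_force: [0.7, 0.1, 6.6]
finger_gap: 0.0162
grip_force: 77.8
```

jog_arm(increments=[[[-0.02, 0, 0, 0, 0, 0, 255], [-0.04, 0, 0, 0, 0, 0, 255], [-0.05, 0, 0, 0, 0, 0, 255], [-0.05, 0, 0, 0, 0, 0, 255], [-0.05, 0, 0, 0, 0, 0, 255], [-0.05, 0, 0, 0, 0, 0, 255], [-0.04, 0, 0, 0, 0, 0, 255], [-0.03, 0, 0, 0, 0, 0, 255], [-0.01, 0, 0, 0, 0, 0, 255], [0, 0, 0, 0, 0, 0, 255], [0, 0, 0, 0, 0, 0, 255]]])

```text
clock: 20.05
tcp_pos: [0.5213, -0.3266, 0.0358]
orientation: [0.0, 0.665, 0.746, 0.002]
wrist_force: [1.5, 6.8, 9.5]
finger_gap: 0.0161
grip_force: 77.8
```

```bash
python3 - <<'E'
from h import *
s=env.get_state(); print(s["tcp_pos"],s["wrist_force"],(s["tcp_pos"]-[.5116,-.2443,.0358])@np.array([-.113,.9936,0]))
ims=[]
for n in ["top","side"]:
    acc=0
    for i in range(4): d=shot(n); acc=acc+d["pixels"].astype(float)
    im=(acc/4).astype(np.uint8); d["pixels"]=im; cv2.imwrite(f"pics/{n}8.png",im[:,:,::-1])
    for t in ["pointer","mark"]:
        for r in spotter.landmark_of(t,n)[:3]: print(n,t,np.round(r["uv"],1),round(r["conf"],2),at(d,r["uv"],.024).round(4))
    c=proj(d,[.456,-.148,.024]).astype(int); print(n,c)
    a=im[c[1]-18:c[1]+18,c[0]-24:c[0]+24,::-1]; ims.append(cv2.resize(a,(480,360) if n=="top" else (480,360),interpolation=cv2.INTER_NEAREST)[:, :400])
    if n=="top":
        for q,z in blobs(d,*BLUE,20):
            if q[0]>355 and q[1]>200: print("cap",at(d,q,.058).round(4))
cv2.imwrite("pics/c8.png",np.hstack(ims))
E
```

```text
[ 0.52125632 -0.3266325   0.03576331] [1.50302115 6.80968316 9.50830535] -0.08289673482165802
top pointer [396.9 255.5] 0.82 [ 0.4546 -0.1486  0.024 ]
top mark [392.5 257.9] 0.37 [ 0.4486 -0.1379  0.024 ]
top [396 254]
cap [ 0.5138 -0.2713  0.058 ]
cap [ 0.5099 -0.2331  0.058 ]
cap [ 0.5005 -0.1559  0.058 ]
side pointer [407.8 204.5] 0.94 [ 0.4605 -0.1427  0.024 ]
side mark [393.7 201.3] 0.64 [ 0.4993 -0.1463  0.024 ]
side [410 204]
```

View pics/c8.png

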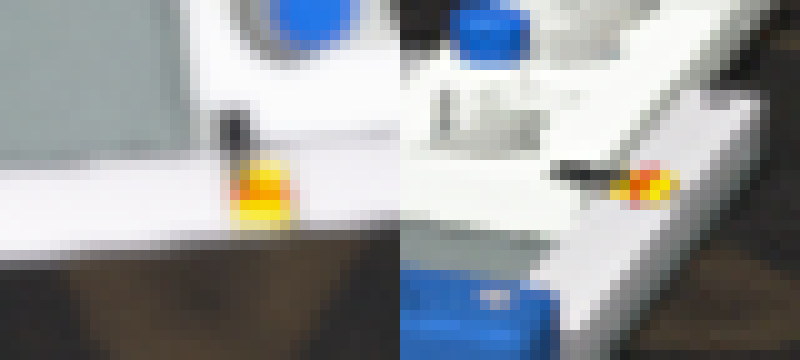

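The top crop shows the pointer bar about 2 px (~4-5 mm) short of the clip centre. I'll measure it at sub-pixel level.

```bash
python3 - <<'E'
from h import *
ax=np.array([-.113,.9936,0])
def clip(im,box):
    u0,v0,u1,v1=box; c=im[v0:v1,u0:u1].astype(float)
    sat=np.clip(c.max(2)-c.min(2)-60,0,None); sat[(c[...,0]<c[...,2])]=0   # warm, saturated (BGR->b<r handled below)
    return sat
for n in ["top","side"]:
    d=shot(n); im=cv2.imread(f"pics/{n}8.png")[:,:,::-1]; c0=proj(d,[.456,-.148,.024]).astype(int)
    u0,v0=c0[0]-24,c0[1]-18
    c=im[v0:v0+36,u0:u0+48].astype(float)
    w=np.clip(c[...,0]-c[...,2]-60,0,None); 
    # only near clip
    V,U=np.mgrid[:36,:48]
    m=((U>19)&(U<33)&(V>12)&(V<25)); w=w*m
    cu,cv=(w*U).sum()/w.sum()+u0,(w*V).sum()/w.sum()+v0
    g=c.mean(2)
    print(n,"clip",cu,cv,at(d,(cu,cv),.024).round(4),ax@at(d,(cu,cv),.024))
    if n=="top": print(g[9:22,19:34].astype(int))
    else: print(g[14:22,13:30].astype(int))
    print((u0,v0))
E
python3 - <<'E'
import sys; sys.path.insert(0,'.')
import cv2,numpy as np
# home pictures of the wrist: warm centroid and dark bar
for n in ["wrist3","w6","w7","w1"]:
    im=cv2.imread(f"pics/{n}.png")[:,:,::-1].astype(float)
    w=np.clip(im[...,0]-im[...,2]-60,0,None); w[:,:250]=0; w[:,310:]=0; w[210:]=0
    k=w>40; n_,l,st,c=cv2.connectedComponentsWithStats(k.astype(np.uint8))
    for i in range(1,n_):
        if st[i,4]>40: print(n,st[i],c[i].round(2))
E
```

```text
top clip 397.733405288721 255.12466270912034 [ 0.4555 -0.1507  0.024 ] -0.20116606501325393
[[206 239 247 247 247 248 249 251 251 251 251 251 251 251 251]
 [191 224 226 215 206 216 240 250 251 251 251 251 251 251 251]
 [179 202 179 135 116 148 227 248 251 251 251 251 251 251 251]
 [176 196 164  96  62 116 210 244 249 249 249 248 247 247 247]
 [174 197 165  93  54  96 174 223 232 231 231 229 227 224 222]
 [170 189 164 107  74  97 144 183 199 206 215 222 225 225 226]
 [198 211 199 154 111 129 170 201 216 222 228 234 238 239 239]
 [232 233 224 184 132 139 179 202 211 216 228 238 241 241 241]
 [241 240 233 200 143 134 160 171 182 200 224 238 241 242 242]
 [243 242 237 208 150 125 134 145 153 182 218 238 242 242 243]
 [244 244 239 214 166 135 131 137 138 169 205 233 242 243 244]
 [244 245 241 222 190 154 154 155 154 179 202 231 243 245 244]
 [246 246 243 230 208 188 183 181 177 185 199 225 237 239 237]]
(np.int64(372), np.int64(236))
side clip 410.10227823557926 204.14784294716432 [ 0.4566 -0.1478  0.024 ] -0.19844854888314287
[[153 236 250 251 251 251 251 251 231 177 166 217 225 223 223 222 223]
 [212 246 251 252 253 253 253 234 181 159 212 226 223 223 223 225 227]
 [251 249 177 105 112 127 173 166 153 171 214 200 193 216 225 227 229]
 [249 215 121  74  54  43  62  63  81  95 145 132 136 178 204 226 222]
 [247 246 230 209 161 113 116 105 114 110 102 116 150 158 160 208 171]
 [245 246 247 248 238 185 176 166 180 167 133 153 164 157 166 159 135]
 [245 245 245 247 236 194 223 228 227 199 170 185 185 197 179 144 127]
 [246 246 246 245 226 224 228 226 226 227 226 229 230 218 163 130 119]]
(np.int64(386), np.int64(186))
wrist3 [260 188  16  16 238] [267.63 195.1 ]
w6 [258 144  17  16 250] [265.89 151.38]
w7 [253  66  18  20 316] [261.85  75.5 ]
w1 [294 137  11  12 120] [298.95 142.14]
```

```bash
python3 - <<'E'
from h import *
ax=np.array([-.113,.9936,0])
M=shot("wrist"); mt=M["mount"]
P={"w1":([.48206771,-.17972101,.23158377],[4.38e-4,.66593208,.74601225,2.1e-5],298.95,142.14),
"wrist3":([.49884072,-.14950194,.11239406],[-1.592e-4,.666541178,.745468183,1.471e-4],267.63,195.1),
"w6":([.5027782,-.18636153,.11382141],[-.0005,.6661,.7459,.0002],265.89,151.38)}
for n,(p,q,u,v) in P.items():
    T=np.eye(4); T[:3,:3]=rot(np.array(q)/np.linalg.norm(q)); T[:3,3]=p; T=T@mt; d=dict(M); d["Rw"],d["o"]=T[:3,:3],T[:3,3]
    g=cv2.imread(f"pics/{n}.png",0).astype(float)
    pu,pv={"w1":(302,62),"wrist3":(268,86),"w6":(267,30)}[n]
    k=g[pv-5:pv+6,pu-2:pu+3].mean(1); print(n,k.astype(int))
    dk=np.clip(140-k,0,None); r=(dk*np.arange(pv-5,pv+6)).sum()/dk.sum()
    a=ax@at(d,(pu,r),.026); 
    for z in(.023,.025): print("  ptr row",r.round(2),"dist",(a-ax@at(d,(u,v),z)).round(4))
d=shot("side"); print("side",ax@at(d,(406,203.2),.026),ax@at(d,(410.1,204.15),.024))
d=shot("top"); print("top",ax@at(d,(395.2,252),.026),ax@at(d,(397.6,255.1),.024))
E
```

```text
w1 [179 180 179 175 153 102  53  83 201 233 211]
  ptr row 63.1 dist 0.0879
  ptr row 63.1 dist 0.0876
wrist3 [147 133 102  62  41  43  95 199 226 199 172]
  ptr row 85.03 dist 0.0881
  ptr row 85.03 dist 0.0874
w6 [146 109  61  36  33  33  70 185 220 222 220]
  ptr row 28.79 dist 0.0881
  ptr row 28.79 dist 0.0878
side -0.1956821807564648 -0.19843187010215832
top -0.19544691643383727 -0.2008482625094161
```

jog_arm(increments=[[[-0.008, 0, 0, 0, 0, 0, 255], [-0.0065, 0, 0, 0, 0, 0, 255], [0, 0, 0, 0, 0, 0, 255], [0, 0, 0, 0, 0, 0, 255], [0, 0, 0, 0, 0, 0, 255], [0, 0, 0, 0, 0, 0, 255]]])

```text
clock: 21.5
tcp_pos: [0.5217, -0.33, 0.0358]
orientation: [0.0, 0.665, 0.747, 0.002]
wrist_force: [1.7, 7.0, 7.9]
finger_gap: 0.016
grip_force: 77.9
```

```bash
python3 - <<'E'
from h import *
ax=np.array([-.113,.9936,0])
s=env.get_state(); print(s["tcp_pos"],s["wrist_force"],s["grip_force"],(s["tcp_pos"]-[.5116,-.2443,.0358])@ax)
for n in ["top","side"]:
    acc=0
    for i in range(4): d=shot(n); acc=acc+d["pixels"].astype(float)
    im=acc/4; cv2.imwrite(f"pics/{n}9.png",im[:,:,::-1]); g=im.mean(2)
    if n=="top":
        print(g[244:262,390:408].astype(int)); print((im[...,0]-im[...,2])[250:262,390:408].astype(int))
        d["pixels"]=im.astype(np.uint8)
        for q,z in blobs(d,*BLUE,20):
            if q[0]>355 and q[1]>200: print("cap",at(d,q,.058).round(4))
    else: print(g[198:210,396:418].astype(int)); print((im[...,0]-im[...,2])[198:210,396:418].astype(int))
E
```

```text
[ 0.52166564 -0.32997467  0.03579118] [1.66484192 6.96659515 7.93865592] 77.8616452217102 -0.08626376539501839
[[150 150 190 238 250 251 251 251 251 251 251 251 251 251 251 251 251 251]
 [150 149 188 236 247 248 247 247 248 250 251 251 251 251 251 251 251 251]
 [151 149 182 224 228 214 204 204 220 242 250 251 251 251 251 251 251 251]
 [150 147 175 208 190 139 113 117 163 230 249 251 251 251 251 251 251 250]
 [151 147 171 198 177 114  66  72 132 210 241 248 248 248 248 247 246 244]
 [154 154 169 192 174 117  66  64 109 168 214 228 230 227 225 223 223 219]
 [155 160 172 185 173 134  91  79 108 147 187 212 222 226 225 225 227 228]
 [182 194 211 219 212 184 138 113 140 172 204 226 235 237 239 239 240 240]
 [228 231 235 236 223 196 149 122 151 184 206 228 238 241 241 241 241 241]
 [241 242 242 238 220 188 144 111 134 165 195 224 239 242 242 242 242 242]
 [243 244 243 240 218 176 135 108 117 142 180 218 238 242 243 243 243 243]
 [244 244 244 240 218 174 138 122 127 138 170 206 233 242 244 244 244 244]
 [245 245 245 242 224 191 159 153 154 154 178 202 232 243 245 245 244 243]
 [246 246 246 
[... 3004 characters left out ...]
  68
    7   0   0   0]
 [  1   2   1   1   1   1   1   1   4   1  28 212 255 235 229 245 247 110
   10   0   0  -1]
 [  1   1   1   1   1   1   1   2   4   0  27 130 180 184 201 231 151  25
    0   0   0  -2]
 [  2   1   1   2   1   1   2   1   2  -1  -2  -2   9  51  57  67  40   8
   -1  -2  -3  -6]
 [  2   3   1   2   1   1   1   2   0   0  -2  -3  -5  -3  -4  -3   0   0
    0   0  -3  -3]
 [  0   2   3   3   2   2   2   0  -1   0   0  -1   0  -2  -1  -2  -1  -1
    0  -1  -3  -1]
 [ -6  -5  -6  -3  -3  -1  -1   0   0   0   0   0   0   0  -1  -1   0   0
   -4  -4  -1   3]][ WARN:0@4.765] global loadsave.cpp:1063 imwrite_ Unsupported depth image for selected encoder is fallbacked to CV_8U.
```

The pointer is now about 0.4 px (~1 mm) short of the clip centre in the top view. One last nudge.

jog_arm(increments=[[[-0.003, 0, 0, 0, 0, 0, 255], [0, 0, 0, 0, 0, 0, 255], [0, 0, 0, 0, 0, 0, 255], [0, 0, 0, 0, 0, 0, 255], [0, 0, 0, 0, 0, 0, 255]]])

```text
clock: 22.4
tcp_pos: [0.5217, -0.3306, 0.0358]
orientation: [0.0, 0.665, 0.747, 0.002]
wrist_force: [0.4, 7.9, 8.3]
finger_gap: 0.016
grip_force: 77.9
```

```bash
python3 - <<'E'
from h import *
ax=np.array([-.113,.9936,0])
acc=0
for i in range(4): d=shot("top"); acc=acc+d["pixels"].astype(float)
im=acc/4; s=env.get_state(); print((s["tcp_pos"]-[.5116,-.2443,.0358])@ax,s["grip_force"],s["wrist_force"])
print(im.mean(2)[249:256,390:406].astype(int)); print((im[...,0]-im[...,2])[252:257,390:406].astype(int))
d["pixels"]=im.astype(np.uint8)
for q,z in blobs(d,*BLUE,30): 
    if q[1]>200: print(q.round(1),at(d,q,.044).round(3))
E
```

```text
-0.086904325338506 77.8591239452362 [1.31031221 7.84414478 8.51617488]
[[154 150 157 179 179 136  78  57  93 157 212 228 230 227 224 223]
 [155 157 165 177 177 146 101  80 100 144 186 213 222 225 225 226]
 [181 194 210 218 213 189 148 116 134 171 204 226 235 238 239 239]
 [227 232 236 235 224 197 158 122 144 182 206 228 238 241 241 242]
 [241 242 242 239 221 189 152 114 129 165 193 224 239 242 242 242]
 [243 243 243 240 218 178 138 111 115 145 180 218 238 242 243 243]
 [244 244 244 240 218 175 139 125 128 139 170 205 234 243 243 244]]
[[ -2  -2  -2   0   9  42  53  50  81  98  50   5  -1  -1  -2  -2]
 [ -1  -2  -1   1  28  99 135 113 153 170  90  13   0  -1  -1  -1]
 [ -1  -1  -1   1  36 131 205 192 217 205 111  25   0  -1  -1  -1]
 [ -1   0   0   1  30 122 217 237 239 227 132  40   2  -1  -1  -1]
 [ -1  -1  -1   1  20 111 230 249 249 248 144  48   2  -1  -1  -1]]
[346.6 241.7] [ 0.486 -0.024  0.044]
[452.7 231.5] [ 0.515 -0.279  0.044]
[437.  232.9] [ 0.511 -0.241  0.044]
[404.3 236.1] [ 0.502 -0.162  0.044]
[186.  252.8] [0.452 0.356 0.044]
```

```bash
python3 -c "
from workcell import ticket
print(ticket.hand_in())"
```

```text
the job is handed in; nothing more can be done
None
```

The job is handed in at about 23 s on the robot clock: three blue-capped vials stand in the slide (holes 0, 1 and 3), and it is pulled out 87 mm and still held by the knob, with the pointer within about 1 mm of the mark's centre in the top view. That is about 2 mm more than the stated 50–85 mm range.

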